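# Plug in the crossover block and throw the locking toggle

### The job

Take the block plug out of its oak parking holder and stand it upright on the bare bench, let go, then take it again across its other two sides and plug it fully home in the bakelite test socket. Only then pull the bat of the locking toggle outward, flip it over to the other side of its lock and let it drop back in. Leave the loudspeaker driver, the anvil weight, the clamp ring and the push button panel where they are.

Things in the scene. Friction and masses are not known exactly. Their poses are not given: they have to be found in the camera images.
- plug_center (a point): Centre (half-way up) of the loose brown bakelite block plug, 56 mm tall, about 90 g, z up as it stands. Below: a rectangular foot 22 mm along x by 30 mm along y, 16 mm tall, on which it stands freely. Above: a square grip 34 x 34 mm, 40 mm tall, with two brass dots on top, along x. It fits a hole either way round (half a turn).
- park_mouth (a point): Middle of the hole mouth, on the top face, of the fixed oak parking holder where the plug starts. Holder 84 x 84 x 30 mm, z up; hole 24.6 (x) by 32.6 (y), 18 deep. Two dark wood cheeks, 7 thick, 40 long along y, rise 42 mm above the top face at x = -24.5 and +24.5 mm, 2 mm higher than the plug, so it can be gripped here only across its y faces.
- socket_mouth (a point): Middle of the hole mouth, on the top face, of the fixed bakelite test socket, 84 x 84 x 30 mm, z up. Hole as in the holder, chamfered; the plug's x goes along the socket's x. Home, the grip rests on the top face, plug centre 12 mm above this point. Cheeks 7 thick, 40 long along x, rise 42 mm above the top face at y = -24.5 and +24.5 mm, so it can be held here only across its x faces.
- toggle_hinge (a point): Middle of the hinge axis (y) of the locking toggle, 50 mm above the bench, in a fixed brown bakelite box 110 (x) x 90 (y) x 52 mm, z up. The bat leans to -x at the start and must lean to +x at the end. Between, a steel lock crest (18 mm along y, top 27 mm above this point) stops the bat unless it is pulled out.
- bat_swing (a joint): Swing of the bat about the hinge, rad: 0 = leaning 0.42 rad from upright to the box's -x side (start), 0.42 = upright, 0.84 = leaning 0.42 rad to +x. It has a little friction and no spring; the lock lets it play only between 0 and about 0.06, or between about 0.78 and 0.84.
- bat_pull (a joint): How far the bat is pulled out along its own length, m: 0 = let in (locked), 0.014 = stop. A spring pulls it in with 3 N at 0 and 5 N at the stop. It must be out by more than about 0.0065 to pass the crest.
- driver: Gold-toned midrange loudspeaker driver lying face up, 104 mm across, 52 mm tall, 0.9 kg; origin under its middle. Bystander.
- anvil: Black cast-iron anvil weight, 60 x 90 mm foot, 56 mm tall, 2.2 kg; origin under its middle. Bystander.
- clamp_ring: Chrome clamp ring lying flat, 90 mm across, 12 mm tall; origin under its middle. Bystander.
- button_panel: Bakelite push button panel with two black buttons, 65 x 85 x 36 mm; origin under its middle. Bystander.
- bat_knob (a point): Centre of the steel drum knob at the end of the toggle's bat: a lying cylinder 18 mm in diameter and 24 mm long along the hinge axis (y), to be pinched on its two flat ends. 70 mm from the hinge when let in, up to 84 mm when pulled fully out. The knob can swivel between the fingers, so the gripper need not tilt with it. A cross bar 28 mm along y has its top 26 mm below the knob's centre.
There are look-alikes about, which are no part of the job. What is shaped like the part that bears toggle_hinge but orange or purple is not meant. What is shaped like the part that bears socket_mouth but turquoise is not meant.

How it is judged (in metres and radians):
On the way, in this order (a step that is already met when the one before it is completed fails the run):
1. the plug stands upright on the bench top, let go (height (world z) of plug_center below 0.032 m and angle between plug_center's own z axis and vertical below 0.1 rad and contact force between plug and the fingers below 0.1 N), for 0.2 s.
2. the plug is fully home in the test socket, the bat still locked on its first side (horizontal distance between plug_center and socket_mouth below 0.003 m and z of plug_center in the frame of socket_mouth below 0.0145 m and angle between plug_center's own z axis and vertical below 0.06 rad and angle between the x axis of plug_center and the x axis of socket_mouth, either way round below 0.1 rad and value of joint bat_swing below 0.2 rad and value of joint bat_pull below 0.002 m), for 0.2 s.
3. the bat is pulled outward (value of joint bat_pull above 0.005 m).
4. the bat is over on its other side and dropped back in (value of joint bat_swing above 0.74 rad and value of joint bat_pull below 0.002 m), for 0.2 s.
At the end, for the whole second after the job is handed in: The plug is home in the test socket (centre within 3 mm of the hole's axis and 2.5 mm of its seated height, tilt under 0.06 rad, square to the socket within 0.1 rad) and the bat leans to its other side (swing above 0.74) and is dropped back in (pulled out less than 2 mm) (all of step 4 and horizontal distance between plug_center and socket_mouth below 0.003 m and z of plug_center in the frame of socket_mouth below 0.0145 m and angle between plug_center's own z axis and vertical below 0.06 rad and angle between the x axis of plug_center and the x axis of socket_mouth, either way round below 0.1 rad); the robot touches nothing.
It fails at once if the driver was moved more than 20 mm (distance of driver from where it was at the start of the episode above 0.02 m).
It fails at once if the anvil weight was moved more than 20 mm (distance of anvil from where it was at the start of the episode above 0.02 m).
It fails at once if the clamp ring was moved more than 20 mm (distance of clamp_ring from where it was at the start of the episode above 0.02 m).
It fails at once if the push button panel was moved more than 20 mm (distance of button_panel from where it was at the start of the episode above 0.02 m).
It also fails if it takes over 66 s, if anything falls off the work surface, if the arm or the gripper's body presses on something with over 40 N, if the wrist force passes 120 N, or if a joint passes its speed limit or range.

### The arm

A 7-joint arm with a two-finger parallel gripper is mounted at the origin on the work surface. World frame = base frame: x ahead of the robot, y to its left, z up, the work surface at z = 0. Lengths are in m, angles in degrees, forces in N, time in s.
With the tool pointing down it reaches from about 0.425 to 0.875 m from the base axis. Payload 8.4 kg.
Tool frame: the origin (TCP) lies at the very end of the fingers, on their centre line; the grasp point (between the pads) lies 19 mm behind it; z points along the fingers, x is the direction in which the jaws open and shut, and the axes are right-handed (so a half turn about z gives the same grasp; the last joint's range is limited). The gripper opens to 87 mm and grips with 3 to 60 N. Pads are 19 mm wide; open, the fingers measure 117 mm over their backs; the gripper's body (75 mm by 190 mm) begins 51 mm behind the grasp point.
Start: joints at [69.087, 19.091, 2.286, 83.961, -0.768, 76.965, -3.352], TCP at [0.171, -0.627, 0.223] pointing down, gripper open.
Joint ranges: [-147.57, 147.57], [-21.85, 119.76], [-74.77, 79.35], [14.55, 137.4], [-85.83, 265.84], [4.83, 119.75], [-152.11, 152.11]. Speed limits (degrees/s): [127.2, 127.2, 159.86, 159.86, 180, 180, 180].

### API

Orientations are given as a 3x3 rotation matrix whose columns are the frame's x, y, z axes.
In Python, from station import r gives the robot as it stands.
- The arm moves only by the shell command python3 -m jog 'ROWS' [OPENING] [FORCE]. ROWS is JSON, one flat list of numbers, 6 for each row, row after row: the shift along the tool's x, y, z in units of 0.2 m (1.0 is 0.2 m), then the turn, a rotation vector about the tool's x, y, z in units of 360 degrees (1.0 is 360 degrees). In form: [dx, dy, dz, rx, ry, rz, dx, dy, dz, rx, ry, rz, ...]. A call has 1 to 8 rows; each row is the pose to reach, as a shift and turn from the pose commanded when the call began, along the tool's axes at that moment, turning the shorter way round; what a row does not reach only later rows make up. A row lasts 1/8 s, in which the tool goes at most 62.5 mm and 10.7 degrees, less where a joint would pass 70% of its speed; a pose out of reach is approached as far as the arm can. A call with a number of a shift or a turn outside -1 to 1 is refused whole. A call with a gripper value outside its range is refused whole. OPENING is the opening, from -1 (shut) to 1 (fully open), set as the call begins (- or left out, the last holds). The fingers move at their own pace and stop on an object; FORCE is the grip in N (left out, the last holds). Time passes only in rows, so rows that repeat a pose let the fingers close. It gives the time, the measured TCP pose, the force and the opening at its end, in the units of the state.
- r.get_state(): the state, without advancing time (a new reading comes with each control period).
- r.camera(name): name is "scene" or "top"; returns a dict with "img" (480x640x3 uint8, blue, green, red), "range_z" (480x640 float32, m along the optical axis (not along the pixel's ray), 0 where there is no reading), "mtx" (3x3 intrinsics, pixels), "R" (3x3) and "t" (3): a world point X has camera coordinates R X + t. Camera axes: x right, y down, z forward; pixel columns grow to the right and rows downward; lengths in m; the calibration is good to about 2 mm. A picture is of the moment at which its call begins.
- r.close_job(): hands the job in, once; it reports no verdict.
The state is a dict: "t": time; "joint_positions": joint angles; "qvel": joint speeds; "effort": joint torques, N m; "position": TCP position; "ee_rot": TCP orientation; "ft_force": force on the tool from outside, world axes, zero at the start; "ft_torque": the same for the moment, N m; "gripper_width": finger opening in m.
Only numpy, scipy, OpenCV 4.12 (cv2) and the standard library are available. Lean on these libraries where they do the work, as an engineer would, in place of code of your own. Each camera call takes 0.05 s, during which the arm holds its last target. There are 200 camera calls.

## Working session

There is one attempt and no reset: what is moved stays moved. The work goes in short steps, Python scripts to look and compute and a shell command to move; the robot and the scene stay as the last step left them, time stands still between calls to the robot, and variables do not carry over. Pictures are saved under pics/ and viewed, about 8 in all and at most 12, crops included, and the job is handed in when it is done.

```bash
mkdir -p pics; ls; python3 - <<'E'
from station import r
import cv2,numpy as np
s=r.get_state();print(s['t'],s['position'],np.round(s['ee_rot'],3),s['gripper_width'],s['ft_force'])
for n in('scene','top'):
    c=r.camera(n);cv2.imwrite(f'pics/{n}0.png',c['img']);np.savez(f'pics/{n}0.npz',**c);print(n,np.round(c['R'],3),c['t'],c['mtx'])
E
```

```text
pics
0.0 [ 0.1705809  -0.62672849  0.22165363] [[ 0.263 -0.965 -0.001]
 [-0.965 -0.263  0.002]
 [-0.002  0.    -1.   ]] 0.08714940813097391 [-0.25967045 -0.0779722  -0.22303876]
scene [[-0.434  0.901 -0.002]
 [ 0.695  0.334 -0.636]
 [-0.573 -0.278 -0.771]] [ 0.23089454 -0.34388276  1.36281278] [[451.76500754   0.         316.10257864]
 [  0.         451.76500754 241.88276128]
 [  0.           0.           1.        ]]
top [[ 0.02  -1.     0.   ]
 [-0.983 -0.02  -0.181]
 [ 0.181  0.004 -0.984]] [-0.00237311  0.58383485  1.06543574] [[531.74379179   0.         323.78245371]
 [  0.         531.74379179 240.74019877]
 [  0.           0.           1.        ]]
```

View pics/top0.png

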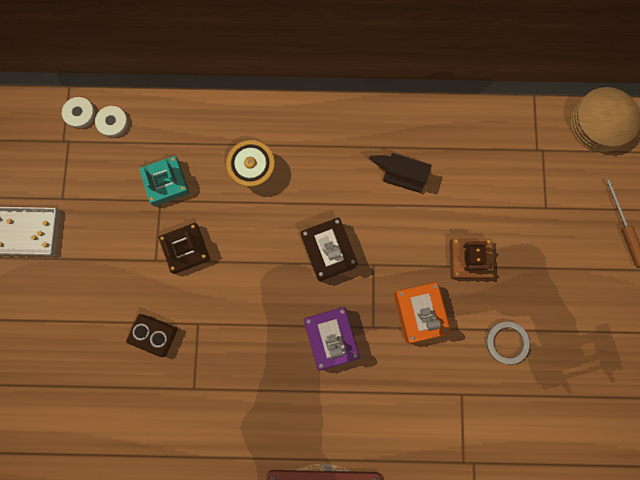

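View pics/scene0.png

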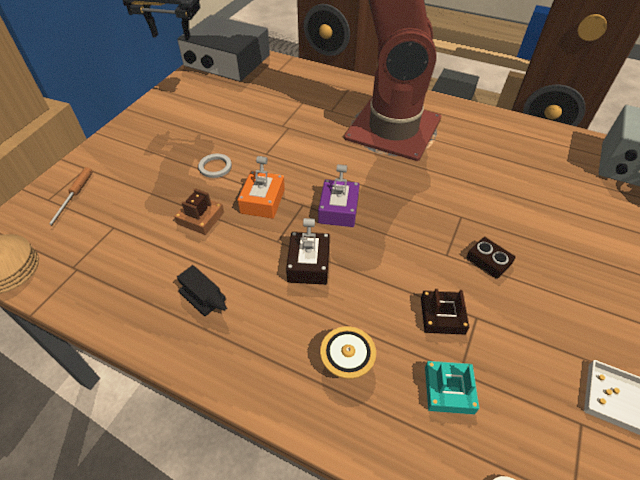

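Top picture: the brown socket is at about (185,247), the brown toggle box at (330,248) and the oak holder with plug at (474,258). The look-alikes are turquoise (164,180), purple (332,340) and orange (423,312). The scene view agrees. Next I measure from depth.

```bash
cat > h.py <<'E'
import numpy as np,cv2
def cloud(c):
    z=c['range_z'];v,u=np.mgrid[:480,:640];K=c['mtx']
    P=np.stack([(u-K[0,2])/K[0,0]*z,(v-K[1,2])/K[1,1]*z,z],-1)
    W=(P-c['t'])@c['R']; W[z==0]=np.nan
    return W
def band(W,xy,rad,z0,z1):
    m=(np.hypot(W[...,0]-xy[0],W[...,1]-xy[1])<rad)&(W[...,2]>z0)&(W[...,2]<z1)
    return W[m]
def rect(p):
    (c,s,a)=cv2.minAreaRect((p[:,:2]*1000).astype(np.float32)); return np.round(c,1),np.round(s,1),round(a,1),len(p)
E
python3 - <<'E'
import numpy as np
from h import *
for n in('top','scene'):
    c=dict(np.load(f'pics/{n}0.npz'));W=cloud(c)
    if n=='top':
        C={k:W[v,u][:2] for k,(u,v) in dict(sock=(185,247),tog=(318,235),park=(474,258)).items()}
    print(n,{k:np.round(v,3) for k,v in C.items()})
    for k,bs in dict(sock=[(.025,.035),(.06,.08)],tog=[(.045,.058),(.09,.14)],park=[(.025,.035),(.062,.08)]).items():
        for b in bs:
            p=band(W,C[k],.09,*b)
            if len(p): print(k,b,rect(p),'med',np.round(np.median(p,0),4),'zmax',p[:,2].max().round(4))
E
python3 - <<'E'
import cv2,numpy as np
a=cv2.imread('pics/top0.png')
f=lambda x,y:cv2.resize(a[y:y+80,x:x+90],None,fx=4.4,fy=4.4,interpolation=cv2.INTER_CUBIC)
cv2.imwrite('pics/crop1.png',np.hstack([f(430,215),f(285,208)]))
E
```

```text
top {'sock': array([0.571, 0.312]), 'tog': array([0.596, 0.022]), 'park': array([ 0.551, -0.3  ])}
sock (0.025, 0.035) (array([569.2, 312.8]), array([86.3, 85.6]), 23.1, 1104) med [0.5639 0.3115 0.0302] zmax 0.035
sock (0.06, 0.08) (array([568.2, 312.5]), array([39.9, 57. ]), 22.4, 170) med [0.5685 0.3257 0.0712] zmax 0.0759
tog (0.045, 0.058) (array([ 5.708e+02, -2.000e-01]), array([111.1,  90. ]), 22.1, 1908) med [0.5736 0.0033 0.0524] zmax 0.0579
tog (0.09, 0.14) (array([548.3,  -8.8]), array([24.2, 24.5]), 27.1, 118) med [ 0.5461 -0.0093  0.1215] zmax 0.1274
park (0.025, 0.035) (array([ 558.7, -307.5]), array([84.4, 85.2]), 0.9, 950) med [ 0.5532 -0.2916  0.0303] zmax 0.035
park (0.062, 0.08) (array([ 558.5, -307. ]), array([56.6, 39.1]), 0.4, 439) med [ 0.5587 -0.3069  0.0705] zmax 0.0771
scene {'sock': array([0.571, 0.312]), 'tog': array([0.596, 0.022]), 'park': array([ 0.551, -0.3  ])}
sock (0.025, 0.035) (array([567.1, 312.4]), array([87.9, 85.9]), 22.5, 1045) med [0.5805 0.3118 0.0303] zmax 0.0349
sock (0.06, 0.08) (array([567.7, 311.9]), array([42.2, 56.3]), 22.5, 196) med [0.571  0.3253 0.0709] zmax 0.0756
tog (0.045, 0.058) (array([ 5.703e+02, -2.000e-01]), array([113.9,  90.1]), 21.9, 1437) med [0.5811 0.0069 0.0527] zmax 0.0579
tog (0.09, 0.14) (array([547.7,  -8.7]), array([23., 26.]), 23.0, 140) med [ 0.55   -0.0076  0.1184] zmax 0.1253
park (0.025, 0.035) (array([ 546.4, -293.6]), array([ 92. , 136.8]), 68.3, 513) med [ 0.5754 -0.2861  0.0304] zmax 0.0348
park (0.062, 0.08) (array([ 556.2, -307.7]), array([41.7, 57.6]), 90.0, 325) med [ 0.5585 -0.305   0.07  ] zmax 0.0761
```

View pics/crop1.png

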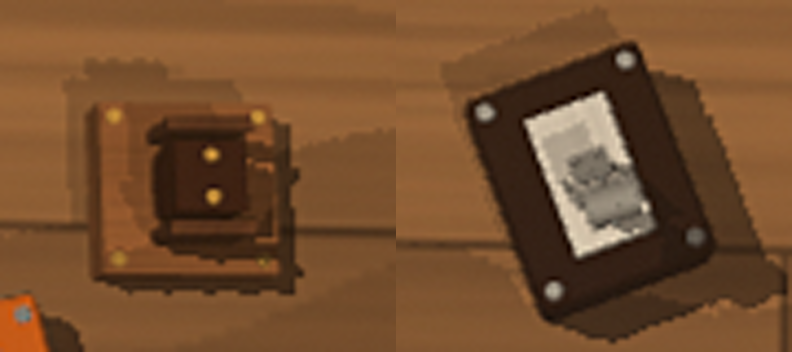

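Views agree within about 1–2 mm, and the knob fits the expected hinge geometry: the box's +x is at yaw 22°, the socket at 22.5° and the holder at 0.5°. Next, a helper for working out moves.

```bash
cat > go.py <<'E'
import sys,numpy as np
from scipy.spatial.transform import Rotation as Ro
from station import r
def T(x,y,z,yaw):
    s=r.get_state();R=np.array(s['ee_rot']);a=np.radians(yaw);c,n=np.cos(a),np.sin(a)
    G=np.array([[c,n,0],[n,-c,0],[0,0,-1.]])
    d=R.T@(np.array([x,y,z])-s['position'])/.2
    w=Ro.from_matrix(R.T@G).as_rotvec()/(2*np.pi)
    print('t',round(s['t'],2),'pos',np.round(s['position'],4),'yaw',np.round(np.degrees(np.arctan2(R[1,0],R[0,0])),2),'tilt',np.round(R[:2,2],4),'w',round(s['gripper_width'],4),'F',np.round(s['ft_force'],1))
    print('to',(x,y,z,yaw),'row',np.round(d,4),np.round(w,4))
if __name__=='__main__':
    v=[float(q) for q in sys.argv[1:]]
    for i in range(0,len(v),4): T(*v[i:i+4])
E
python3 go.py .5585 -.307 .16 -90
```

```text
t 0.1 pos [ 0.1706 -0.6268  0.2217] yaw -74.77 tilt [-0.0005  0.0014] w 0.0869 F [-0.7  0.  -0.2]
to (0.5585, -0.307, 0.16, -90.0) row [-1.033  -2.2914  0.31  ] [0.     0.0002 0.0423]
```

```bash
python3 -m jog '[-0.15,-0.3,0,0,0,0.01,-0.28,-0.6,0,0,0,0.02,-0.4,-0.85,0,0,0,0.03,-0.47,-1,0,0,0,0.0423]' 1 30
python3 -m jog '[-0.05,-0.3,0,0,0,0,-0.1,-0.6,0,0,0,0,-0.15,-0.85,0,0,0,0,-0.2,-1,0,0,0,0]' 
python3 go.py .5585 -.307 .14 -90
```

```text
t: 0.6
position: [0.3421, -0.4808, 0.2223]
ee_rot: [[0.002, -1.0, 0.001], [-1.0, -0.002, 0.001], [-0.001, -0.001, -1.0]]
ft_force: [1.1, -0.3, 0.9]
gripper_width: 0.087
t: 1.1
position: [0.5415, -0.4421, 0.2214]
ee_rot: [[0.002, -1.0, -0.0], [-1.0, -0.002, 0.002], [-0.002, 0.0, -1.0]]
ft_force: [0.1, 0.4, 0.5]
gripper_width: 0.087
t 1.1 pos [ 0.5415 -0.4421  0.2214] yaw -89.87 tilt [-0.0004  0.0016] w 0.087 F [0.1 0.4 0.5]
to (0.5585, -0.307, 0.14, -90.0) row [-0.6749 -0.0866  0.4083] [0.0001 0.0003 0.0004]
```

```bash
python3 -m jog '[-0.25,-0.03,0,0,0,0,-0.5,-0.07,0.1,0,0,0,-0.675,-0.087,0.25,0,0,0,-0.675,-0.087,0.408,0,0,0,-0.675,-0.087,0.408,0,0,0]' >/dev/null
python3 - <<'E'
from station import r
from h import *
c=r.camera('top');W=cloud(c);cv2.imwrite('pics/top1.png',c['img'])
c=r.camera('scene');W=cloud(c);cv2.imwrite('pics/scene1.png',c['img'][120:300,100:340])
E
python3 go.py .5585 -.307 .036 -89.5
```

```text
t 1.82 pos [ 0.5564 -0.3097  0.1416] yaw -90.06 tilt [ 0.     -0.0002] w 0.087 F [ 0.3 -0.3  0.3]
to (0.5585, -0.307, 0.036, -89.5) row [-0.0135 -0.0106  0.528 ] [-0.     -0.     -0.0015]
```

View pics/top1.png

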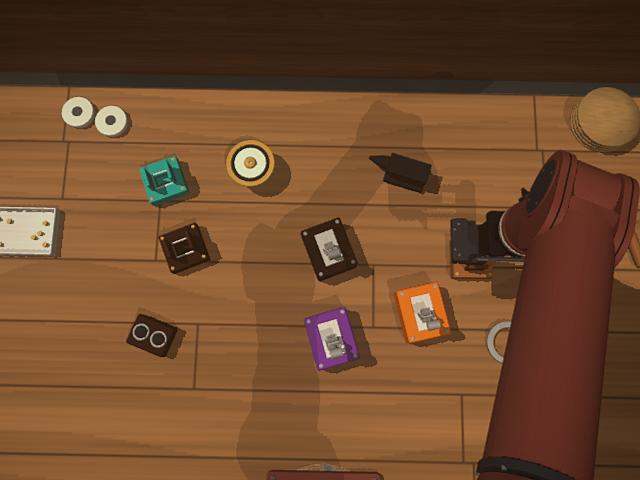

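The arm hides the holder from above, and the gripper body lies along y with nothing near it. Descending.

```bash
python3 -m jog '[-0.0135,-0.0106,0.1,0,0,-0.0015,-0.0135,-0.0106,0.22,0,0,-0.0015,-0.0135,-0.0106,0.34,0,0,-0.0015,-0.0135,-0.0106,0.44,0,0,-0.0015,-0.0135,-0.0106,0.51,0,0,-0.0015,-0.0135,-0.0106,0.528,0,0,-0.0015,-0.0135,-0.0106,0.528,0,0,-0.0015]' >/dev/null
python3 go.py .5585 -.307 .036 -89.5
```

```text
t 2.7 pos [ 0.5588 -0.3063  0.0357] yaw -89.46 tilt [ 0.0005 -0.0002] w 0.0871 F [ 0.1 -0.3  0.7]
to (0.5585, -0.307, 0.036, -89.5) row [ 0.0033  0.0017 -0.0015] [-0.0001 -0.      0.0001]
```

Close, about 5 rows, then lift by 0.1 m.

```bash
python3 -m jog '[0,0,0,0,0,0,0,0,0,0,0,0,0,0,0,0,0,0,0,0,0,0,0,0,0,0,0,0,0,0,0,0,0,0,0,0]' -1 35
python3 -m jog '[0,0,-0.03,0,0,0,0,0,-0.08,0,0,0,0,0,-0.18,0,0,0,0,0,-0.34,0,0,0,0,0,-0.5,0,0,0,0,0,-0.6,0,0,0,0,0,-0.6,0,0,0]'
python3 go.py .55 -.1 .16 -80 .55 .16 .16 -67.5
```

```text
t: 3.45
position: [0.5586, -0.3073, 0.0357]
ee_rot: [[0.009, -1.0, 0.001], [-1.0, -0.009, -0.002], [0.002, -0.001, -1.0]]
ft_force: [-1.2, -8.9, 1.8]
gripper_width: 0.0346
t: 4.32
position: [0.5595, -0.3062, 0.1573]
ee_rot: [[0.01, -1.0, 0.003], [-1.0, -0.01, -0.001], [0.001, -0.003, -1.0]]
ft_force: [0.5, -0.2, -1.0]
gripper_width: 0.034
t 4.33 pos [ 0.5595 -0.3062  0.1573] yaw -89.44 tilt [ 0.0028 -0.0011] w 0.034 F [ 0.5 -0.2 -1. ]
to (0.55, -0.1, 0.16, -80.0) row [-1.0316  0.0375 -0.0148] [-0.0004 -0.0002 -0.0262]
t 4.33 pos [ 0.5595 -0.3062  0.1573] yaw -89.44 tilt [ 0.0028 -0.0011] w 0.034 F [ 0.5 -0.2 -1. ]
to (0.55, 0.16, 0.16, -67.5) row [-2.3315  0.0248 -0.0163] [-0.0004 -0.0003 -0.0609]
```

```bash
python3 -m jog '[-0.1,0.0,-0.1,0,0,0,-0.3,0,-0.2,0,0,0,-0.5,0,-0.25,0,0,-0.01,-0.7,0,-0.25,0,0,-0.02,-0.9,0,-0.25,0,0,-0.026,-1,0,-0.25,0,0,-0.026]' >/dev/null
python3 -m jog '[-0.2,0.0,0,0,0,-0.01,-0.4,0,0,0,0,-0.02,-0.6,0,0,0,0,-0.03,-0.8,0,0,0,0,-0.035,-1,0,0,0,0,-0.035,-1,0,0,0,0,-0.035]' >/dev/null
python3 go.py .55 .16 .12 -67.5
```

```text
t 5.83 pos [0.5208 0.0961 0.2056] yaw -67.01 tilt [0.0001 0.0012] w 0.0336 F [-0.3 -0.  -0.1]
to (0.55, 0.16, 0.12, -67.5) row [-0.2367 -0.2591  0.4284] [-0.0001  0.0002  0.0014]
```

```bash
python3 -m jog '[-0.12,-0.13,0,0,0,0,-0.237,-0.259,0.1,0,0,0.0014,-0.237,-0.259,0.3,0,0,0.0014,-0.237,-0.259,0.428,0,0,0.0014,-0.237,-0.259,0.428,0,0,0.0014,-0.237,-0.259,0.428,0,0,0.0014]' >/dev/null
python3 go.py .55 .16 .0235 -67.5
```

```text
t 6.58 pos [0.5524 0.1547 0.121 ] yaw -67.98 tilt [0.0012 0.0004] w 0.0335 F [-0.1  0.5 -0.7]
to (0.55, 0.16, 0.0235, -67.5) row [-0.0293  0.0019  0.4873] [-0.0002 -0.     -0.0013]
```

```bash
python3 -m jog '[0,0,0.15,0,0,-0.0013,0,0,0.3,0,0,-0.0013,0,0,0.4,0,0,-0.0013,0,0,0.46,0,0,-0.0013,0,0,0.483,0,0,-0.0013,0,0,0.488,0,0,-0.0013,0,0,0.488,0,0,-0.0013]' 
python3 go.py .55 .16 .0218 -67.5
```

```text
t: 7.45
position: [0.5525, 0.1546, 0.0229]
ee_rot: [[0.382, -0.924, 0.001], [-0.924, -0.382, 0.0], [0.0, -0.001, -1.0]]
ft_force: [-0.6, 0.1, -1.4]
gripper_width: 0.0335
t 7.45 pos [0.5525 0.1546 0.0229] yaw -67.54 tilt [0.001  0.0003] w 0.0335 F [-0.6  0.1 -1.4]
to (0.55, 0.16, 0.0218, -67.5) row [-0.0298  0.0011  0.0053] [-0.0002 -0.     -0.0001]
```

Down the last millimetre, then check the force and release.

```bash
python3 -m jog '[0,0,0.003,0,0,0,0,0,0.006,0,0,0,0,0,0.006,0,0,0]' | grep -E 'pos|force'
python3 -m jog '[0,0,0.006,0,0,0,0,0,0.006,0,0,0,0,0,0.006,0,0,0,0,0,0.006,0,0,0,0,0,0.006,0,0,0]' 1 
python3 -m jog '[0,0,-0.1,0,0,0,0,0,-0.25,0,0,0,0,0,-0.4,0,0,0,0,0,-0.55,0,0,0,0,0,-0.65,0,0,0,0,0,-0.65,0,0,0]' | grep -E 'pos|force'
python3 - <<'E'
from station import r
from h import *
for n in('top','scene'):
    c=r.camera(n);W=cloud(c);cv2.imwrite(f'pics/{n}2.png',c['img'])
    p=band(W,(.5525,.1546),.035,.045,.064)
    if len(p):print(n,rect(p),np.median(p,0))
E
```

```text
position: [0.5523, 0.1545, 0.0216]
ft_force: [-1.6, -0.6, 5.0]
t: 8.45
position: [0.552, 0.1544, 0.0197]
ee_rot: [[0.382, -0.924, -0.0], [-0.924, -0.382, 0.0], [-0.0, 0.0, -1.0]]
ft_force: [0.4, -0.7, -0.1]
gripper_width: 0.0758
position: [0.5532, 0.1549, 0.1526]
ft_force: [0.0, 0.6, -0.8]
scene (array([550.5, 154.4]), array([37.6, 32.6]), 21.4, 243) [0.55432114 0.15583084 0.05589655]
```

Scene depth shows the plug upright: top at 0.056, at (0.5505,0.1544), yaw about 21–22°. Next I turn +90° above it.

```bash
python3 -m jog '[0,0,0,0,0,-0.03,0,0,0,0,0,-0.06,0,0,0,0,0,-0.09,0,0,0,0,0,-0.12,0,0,0,0,0,-0.15,0,0,0,0,0,-0.18,0,0,0,0,0,-0.21,0,0,0,0,0,-0.23]' >/dev/null
python3 -m jog '[0,0,0,0,0,-0.02,0,0,0,0,0,-0.02]' >/dev/null
python3 go.py .552 .1545 .0225 22.5
python3 - <<'E'
from station import r
import cv2
cv2.imwrite('pics/s3.png',cv2.resize(r.camera('scene')['img'][150:400,240:540],None,fx=2.4,fy=2.4))
E
```

```text
t 10.55 pos [0.5514 0.1542 0.1488] yaw 22.42 tilt [-0.0018  0.    ] w 0.0868 F [ 1.3 -0.6  0.8]
to (0.552, 0.1545, 0.0225, 22.5) row [4.400e-03 2.000e-04 6.316e-01] [-0.0001  0.0003 -0.0002]
```

View pics/s3.png

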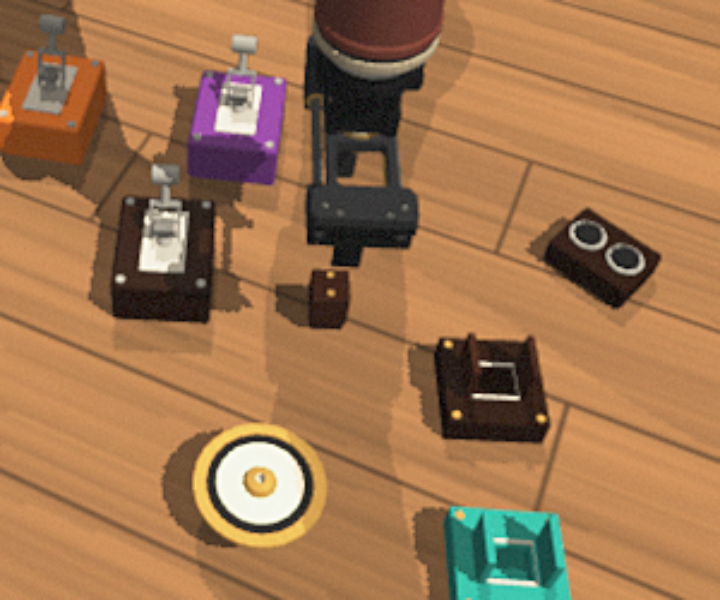

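The plug stands upright at crop (330,298) with its dots along the jaw line, squared to the socket, and the fingers are above it. I grip across x.

```bash
python3 -m jog '[0.004,0,0.15,0,0,0,0.004,0,0.3,0,0,0,0.004,0,0.45,0,0,0,0.004,0,0.55,0,0,0,0.004,0,0.61,0,0,0,0.004,0,0.63,0,0,0,0.004,0,0.63,0,0,0]' |grep -E 'pos|force'
python3 -m jog '[0,0,0,0,0,0,0,0,0,0,0,0,0,0,0,0,0,0,0,0,0,0,0,0,0,0,0,0,0,0,0,0,0,0,0,0]' -1 35 |grep -E 'pos|force|wid'
python3 -m jog '[0,0,-0.03,0,0,0,0,0,-0.1,0,0,0,0,0,-0.25,0,0,0,0,0,-0.4,0,0,0,0,0,-0.5,0,0,0,0,0,-0.5,0,0,0]' |grep -E 'pos|force|wid'
python3 go.py .568 .3123 .10 22.5
python3 - <<'E'
from station import r
from h import *
for n in('scene',):
    c=r.camera(n);W=cloud(c);cv2.imwrite(f'pics/{n}4.png',c['img'])
    p=band(W,(.568,.3125),.075,.025,.035);print(rect(p)); p=band(W,(.568,.3125),.06,.06,.08);print(rect(p))
E
```

```text
position: [0.5531, 0.1549, 0.0243]
ft_force: [-0.0, -0.8, -0.7]
position: [0.5527, 0.1547, 0.0237]
ft_force: [-0.2, -0.7, 0.1]
gripper_width: 0.0349
position: [0.5537, 0.155, 0.1255]
ft_force: [0.7, -0.7, -0.0]
gripper_width: 0.0337
t 12.97 pos [0.5537 0.155  0.1255] yaw 22.46 tilt [0.0031 0.0004] w 0.0337 F [ 0.7 -0.7 -0. ]
to (0.568, 0.3123, 0.1, 22.5) row [ 0.3661 -0.6995  0.1281] [ 0.0001 -0.0005 -0.0001]
(array([567.4, 312. ]), array([87.4, 84.7]), 23.0, 1040)
(array([568.3, 312.2]), array([41.5, 56.9]), 23.4, 189)
```

```bash
python3 -m jog '[0.06,-0.12,0,0,0,0,0.15,-0.3,0,0,0,0,0.25,-0.5,0,0,0,0,0.34,-0.64,0,0,0,0,0.366,-0.70,0,0,0,0,0.366,-0.70,0.1,0,0,0,0.366,-0.70,0.128,0,0,0,0.366,-0.70,0.128,0,0,0]' >/dev/null
python3 go.py .568 .3123 .0377 22.7
python3 - <<'E'
from station import r
import cv2
a=cv2.resize(r.camera('scene')['img'][220:370,370:540],None,fx=4,fy=4)
b=cv2.resize(r.camera('top')['img'][190:310,120:260],None,fx=3,fy=3)
cv2.imwrite('pics/s5.png',a)
E
```

```text
t 14.03 pos [0.5668 0.3101 0.097 ] yaw 22.36 tilt [-0.0015 -0.0015] w 0.0339 F [-0.2 -0.5 -1.6]
to (0.568, 0.3123, 0.0377, 22.7) row [ 0.0105 -0.0082  0.2963] [ 0.0001  0.0003 -0.0009]
```

View pics/s5.png

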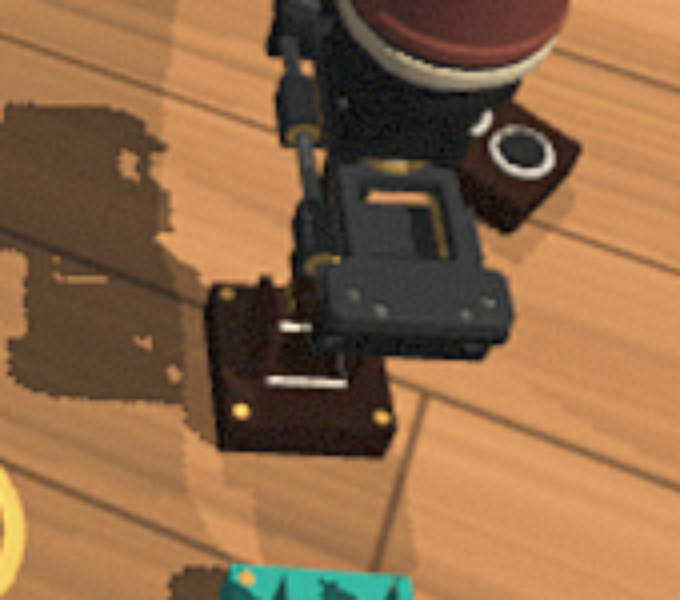

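The gripper hides the plug, and the socket rim is visible at (305,380). I descend to just above the mouth and feel for contact.

```bash
python3 -m jog '[0.0105,-0.008,0.05,0,0,-0.001,0.0105,-0.008,0.1,0,0,-0.001,0.0105,-0.008,0.15,0,0,-0.001,0.0105,-0.008,0.185,0,0,-0.001,0.0105,-0.008,0.195,0,0,-0.001,0.0105,-0.008,0.195,0,0,-0.001]' >/dev/null
python3 go.py .568 .3123 .0377 22.7
```

```text
t 14.88 pos [0.5682 0.3144 0.0592] yaw 22.83 tilt [-0.      0.0001] w 0.0338 F [-0.2  0.3 -0.6]
to (0.568, 0.3123, 0.0377, 22.7) row [-0.0051  0.0095  0.1075] [-0.     -0.      0.0004]
```

```bash
for i in 1 2 3; do python3 -m jog '[0,0,0,0,0,0]' |grep -E 'posi'; done
python3 go.py .568 .3123 .0377 22.7
```

```text
position: [0.5684, 0.3145, 0.0596]
position: [0.5684, 0.3145, 0.0595]
position: [0.5683, 0.3144, 0.0593]
t 15.25 pos [0.5683 0.3144 0.0593] yaw 22.82 tilt [0.0003 0.0001] w 0.0338 F [-0.5 -0.4 -1.2]
to (0.568, 0.3123, 0.0377, 22.7) row [-0.0054  0.0089  0.1082] [ 0.     -0.      0.0003]
```

```bash
python3 -m jog '[-0.0053,0.009,0,0,0,0,-0.0053,0.009,0.015,0,0,0,-0.0053,0.009,0.03,0,0,0,-0.0053,0.009,0.04,0,0,0,-0.0053,0.009,0.05,0,0,0,-0.0053,0.009,0.05,0,0,0]' >/dev/null
python3 go.py .568 .3123 .0377 22.7
```

```text
t 16.0 pos [0.5678 0.3122 0.049 ] yaw 22.83 tilt [-0.0003 -0.0001] w 0.034 F [ 0.1 -0.2 -0.8]
to (0.568, 0.3123, 0.0377, 22.7) row [0.0009 0.     0.0564] [-0.      0.      0.0004]
```

No contact force 4.5 mm into the hole. Continuing.

```bash
python3 -m jog '[0,0,0.015,0,0,0,0,0,0.03,0,0,0,0,0,0.04,0,0,0,0,0,0.048,0,0,0,0,0,0.054,0,0,0,0,0,0.057,0,0,0,0,0,0.057,0,0,0]' >/dev/null
python3 go.py .568 .3123 .0367 22.7
```

```text
t 16.88 pos [0.568  0.3123 0.0379] yaw 22.82 tilt [0.0001 0.0001] w 0.0334 F [-0.8 -0.2 -0.5]
to (0.568, 0.3123, 0.0367, 22.7) row [ 0.0002 -0.      0.0058] [-0.     -0.      0.0003]
```

```bash
python3 -m jog '[0,0,0.005,0,0,0,0,0,0.01,0,0,0,0,0,0.012,0,0,0,0,0,0.012,0,0,0]' | grep -E 'pos|force'

```

```text
position: [0.568, 0.3124, 0.0377]
ft_force: [-8.0, -6.4, 20.1]
```

It seats at exactly the predicted height (20 N push, z 0.0377). Release and retreat.

```bash
python3 -m jog '[0,0,-0.008,0,0,0,0,0,-0.008,0,0,0,0,0,-0.008,0,0,0,0,0,-0.008,0,0,0,0,0,-0.008,0,0,0,0,0,-0.008,0,0,0]' 1 | grep -E 'pos|force|wid'
python3 -m jog '[0,0,-0.1,0,0,0,0,0,-0.25,0,0,0,0,0,-0.4,0,0,0,0,0,-0.6,0,0,0,0,0,-0.8,0,0,0,0,0,-0.8,0,0,0]' | grep -E 'pos|force|wid'
python3 go.py .52 .17 .20 -20 

```

```text
position: [0.5679, 0.3123, 0.0369]
ft_force: [-0.9, 0.2, 0.3]
gripper_width: 0.0832
position: [0.5692, 0.3139, 0.2023]
ft_force: [0.9, 0.1, -0.3]
gripper_width: 0.0869
t 18.88 pos [0.5692 0.3139 0.2023] yaw 22.84 tilt [0.0062 0.0035] w 0.0869 F [ 0.9  0.1 -0.3]
to (0.52, 0.17, 0.2, -20.0) row [-0.5062  0.5676  0.0076] [-0.0005 -0.001   0.119 ]
```

```bash
python3 -m jog '[-0.1,0.12,0,0,0,0.029,-0.2,0.25,0,0,0,0.058,-0.3,0.4,0,0,0,0.087,-0.4,0.5,0,0,0,0.116,-0.5,0.57,0,0,0,0.145,-0.5,0.57,0,0,0,0.174,-0.5,0.57,0,0,0,0.203,-0.5,0.57,0,0,0,0.23]' >/dev/null
python3 - <<'E'
from station import r
from h import *
for n in('top','scene'):
    c=r.camera(n);W=cloud(c);cv2.imwrite(f'pics/{n}6.png',c['img']); np.savez(f'pics/{n}6.npz',**c)
    for b in((.0605,.08),(.025,.035)):
        p=band(W,(.568,.3123),.075,*b)
        if len(p)>5: print(n,b,rect(p),np.median(p,0).round(4))
    p=band(W,(.568,.3123),.012,.05,.09)
    if len(p):print('plug top',np.median(p,0).round(4),len(p))
    for b in((.108,.14),(.045,.058)):
        p=band(W,(.5705,0),.09,*b)
        if len(p)>5:print('tog',b,rect(p),np.median(p,0).round(4))
a=cv2.resize(cv2.imread('pics/scene6.png')[180:360,260:500],None,fx=3,fy=3);cv2.imwrite('pics/s6.png',a)
E
python3 go.py .5441 -.0109 .2 -68
```

```text
tog (0.108, 0.14) (array([546.4, -10. ]), array([17.5, 24. ]), 22.9, 110) [ 0.5452 -0.0095  0.1222]
tog (0.045, 0.058) (array([ 5.706e+02, -3.000e-01]), array([110.9,  90.1]), 22.2, 1969) [0.572  0.0018 0.0525]
scene (0.0605, 0.08) (array([568.7, 311.9]), array([41.7, 56.6]), 23.8, 487) [0.5706 0.3128 0.07  ]
scene (0.025, 0.035) (array([567.7, 312.1]), array([86.4, 84.7]), 22.6, 785) [0.5888 0.3109 0.0303]
plug top [0.5681 0.3122 0.0703] 99
tog (0.108, 0.14) (array([545.1, -10. ]), array([20.4, 21.3]), 26.1, 97) [ 0.5479 -0.0087  0.1214]
tog (0.045, 0.058) (array([ 5.692e+02, -4.000e-01]), array([112. ,  89.9]), 21.7, 1468) [0.5796 0.0056 0.0526]
t 19.98 pos [0.5197 0.1685 0.1973] yaw -60.08 tilt [ 0.0002 -0.    ] w 0.0869 F [ 0.4  0.  -0.4]
to (0.5441, -0.0109, 0.2, -68.0) row [ 0.8382  0.3419 -0.0134] [-0.    -0.     0.022]
```

View pics/s6.png

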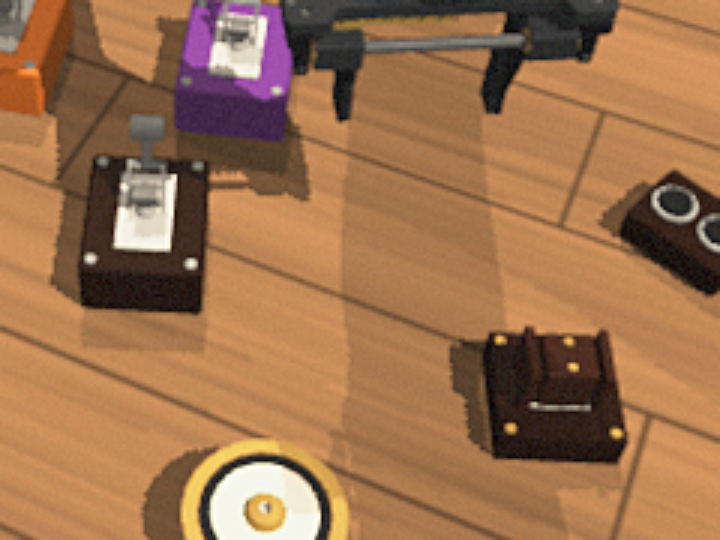

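The plug sits home between the cheeks at crop (570,360), its top at 0.0703 against 0.070 expected. The bat still leans to −x. The knob is near (0.545,−0.0105,0.114). Going above it.

```bash
python3 -m jog '[0.2,0.08,0,0,0,0.005,0.4,0.16,0,0,0,0.01,0.6,0.24,0,0,0,0.015,0.75,0.31,0,0,0,0.022,0.838,0.342,0,0,0,0.022,0.838,0.342,0.1,0,0,0.022,0.838,0.342,0.24,0,0,0.022,0.838,0.342,0.24,0,0,0.022]' >/dev/null
python3 go.py .545 -.0105 .097 -67.9
```

```text
t 20.98 pos [ 0.5433 -0.0101  0.1473] yaw -67.74 tilt [-0.0038  0.0008] w 0.0871 F [-0.3  0.6  0.1]
to (0.545, -0.0105, 0.097, -67.9) row [ 0.0057 -0.0081  0.2513] [0.0005 0.0003 0.0005]
```

```bash
python3 -m jog '[0.0057,-0.008,0.06,0,0,0,0.0057,-0.008,0.13,0,0,0,0.0057,-0.008,0.2,0,0,0,0.0057,-0.008,0.24,0,0,0,0.0057,-0.008,0.25,0,0,0,0.0057,-0.008,0.25,0,0,0,0.0057,-0.008,0.25,0,0,0]' >/dev/null
python3 go.py .545 -.0105 .097 -67.9
```

```text
t 21.85 pos [ 0.5468 -0.0114  0.0994] yaw -67.9 tilt [ 0.0008 -0.    ] w 0.087 F [-0.9  0.5  0.1]
to (0.545, -0.0105, 0.097, -67.9) row [-0.0076  0.0069  0.0121] [-0.0001 -0.0001  0.    ]
```

```bash
python3 -m jog '[-0.0076,0.007,0.012,0,0,0,-0.0076,0.007,0.012,0,0,0,-0.0076,0.007,0.012,0,0,0]' |grep -E 'pos|force|wid'
python3 -m jog '[0,0,0,0,0,0,0,0,0,0,0,0,0,0,0,0,0,0,0,0,0,0,0,0,0,0,0,0,0,0,0,0,0,0,0,0,0,0,0,0,0,0]' -1 25 |grep -E 'pos|force|wid'
python3 - <<'E'
import numpy as np
a=np.radians(22.1);H=np.array([.5706,-.0003])
for L,th in [(70,-.42),(76,-.42),(82,-.42),(82,-.28),(82,-.14),(82,0),(82,.14),(82,.28),(82,.42),(76,.42),(70,.42)]:
    s=L*np.sin(th);h=50+L*np.cos(th)
    print(L,th,'s',round(s,1),'h',round(h,1),'rows rel start: y',round(-(s-70*np.sin(-.42))/200,4),'or + ; z',round(-(h-50-70*np.cos(.42))/200,4))
E
python3 go.py .545 -.0105 .097 -67.9
```

```text
position: [0.5446, -0.0105, 0.0966]
ft_force: [0.4, 0.0, 1.1]
gripper_width: 0.087
position: [0.5447, -0.0106, 0.0966]
ft_force: [1.3, -4.8, 2.8]
gripper_width: 0.0253
70 -0.42 s -28.5 h 113.9 rows rel start: y -0.0 or + ; z -0.0
76 -0.42 s -31.0 h 119.4 rows rel start: y 0.0122 or + ; z -0.0274
82 -0.42 s -33.4 h 124.9 rows rel start: y 0.0245 or + ; z -0.0548
82 -0.28 s -22.7 h 128.8 rows rel start: y -0.0294 or + ; z -0.0745
82 -0.14 s -11.4 h 131.2 rows rel start: y -0.0855 or + ; z -0.0864
82 0 s 0.0 h 132.0 rows rel start: y -0.1427 or + ; z -0.0904
82 0.14 s 11.4 h 131.2 rows rel start: y -0.1999 or + ; z -0.0864
82 0.28 s 22.7 h 128.8 rows rel start: y -0.256 or + ; z -0.0745
82 0.42 s 33.4 h 124.9 rows rel start: y -0.3099 or + ; z -0.0548
76 0.42 s 31.0 h 119.4 rows rel start: y -0.2977 or + ; z -0.0274
70 0.42 s 28.5 h 113.9 rows rel start: y -0.2854 or + ; z -0.0
t 23.1 pos [ 0.5447 -0.0106  0.0966] yaw -67.89 tilt [ 0.     -0.0001] w 0.0253 F [ 1.3 -4.8  2.8]
to (0.545, -0.0105, 0.097, -67.9) row [ 0.0002 -0.0016 -0.0021] [ 0. -0.  0.]
```

```bash
python3 -m jog '[0,0.006,-0.014,0,0,0,0,0.0122,-0.0274,0,0,0,0,0.018,-0.041,0,0,0,0,0.0245,-0.0548,0,0,0,0,0.0245,-0.0548,0,0,0,0,0.0245,-0.0548,0,0,0]' |grep -E 'pos|force|wid'
python3 - <<'E'
from station import r
from h import *
c=r.camera('scene');cv2.imwrite('pics/s7.png',cv2.resize(c['img'][190:300,260:370],None,fx=5,fy=5))
E
```

```text
position: [0.5403, -0.0127, 0.1076]
ft_force: [4.1, -4.2, -4.6]
gripper_width: 0.024
```

View pics/s7.png

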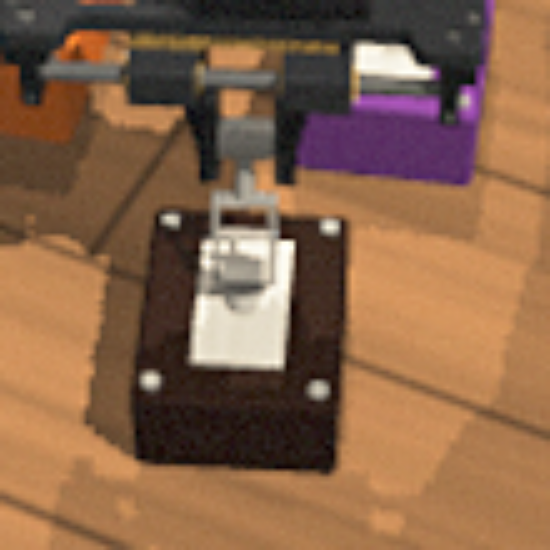

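The knob sits pinched between the fingers at crop (247,140) with the stirrup drawn out. The −4.6 N vertical force matches the spring. Now I swing over the arc.

```bash
python3 -m jog '[0,-0.0535,-0.0195,0,0,0,0,-0.11,-0.0315,0,0,0,0,-0.167,-0.0355,0,0,0,0,-0.224,-0.0315,0,0,0,0,-0.2805,-0.0195,0,0,0,0,-0.332,0,0,0,0,0,-0.332,0,0,0,0,0,-0.332,0,0,0,0]' |grep -E 'pos|force|wid'
python3 go.py .5970 .0104 .097 -67.9
```

```text
position: [0.6007, 0.0115, 0.1066]
ft_force: [-0.3, -5.8, -3.2]
gripper_width: 0.0238
t 24.9 pos [0.6007 0.0115 0.1066] yaw -67.94 tilt [-0.0032 -0.0014] w 0.0238 F [-0.3 -5.8 -3.2]
to (0.597, 0.0104, 0.097, -67.9) row [-0.0016  0.019   0.0482] [ 0.0005 -0.     -0.0001]
```

Bat is over. Let it in along its lean, then release.

```bash
python3 -m jog '[0,0.005,0.012,0,0,0,0,0.01,0.025,0,0,0,0,0.015,0.038,0,0,0,0,0.019,0.048,0,0,0,0,0.019,0.048,0,0,0,0,0.019,0.048,0,0,0]' |grep -E 'pos|force|wid'
python3 -m jog '[0,0,0,0,0,0,0,0,0,0,0,0,0,0,0,0,0,0,0,0,0,0,0,0,0,0,0,0,0,0,0,0,0,0,0,0]' 1 |grep -E 'pos|force|wid'
python3 -m jog '[0,0,-0.1,0,0,0,0,0,-0.25,0,0,0,0,0,-0.4,0,0,0,0,0,-0.55,0,0,0,0,0,-0.7,0,0,0,0,0,-0.7,0,0,0]' |grep -E 'pos|force|wid'
python3 -m jog '[-0.2,0.3,0,0,0,0,-0.4,0.5,0,0,0,0,-0.6,0.6,0,0,0,0,-0.7,0.6,0,0,0,0,-0.7,0.6,0,0,0,0]' |grep -E 'pos|force|wid'
python3 - <<'E'
from station import r
from h import *
for n in('top','scene'):
    c=r.camera(n);W=cloud(c);cv2.imwrite(f'pics/{n}8.png',c['img'])
    p=band(W,(.568,.3123),.012,.05,.09)
    if len(p):print('plug top',np.median(p,0).round(4),len(p))
    p=band(W,(.5705,0),.06,.108,.14)
    if len(p)>5:print('knob',rect(p),np.median(p,0).round(4),p[:,2].max())
cv2.imwrite('pics/s8.png',cv2.resize(cv2.imread('pics/scene8.png')[150:400,160:520],None,fx=2.2,fy=2.2))
E
```

```text
position: [0.5977, 0.0102, 0.0982]
ft_force: [-0.9, -5.0, 1.6]
gripper_width: 0.024
position: [0.5981, 0.0113, 0.098]
ft_force: [-0.5, 0.2, -0.2]
gripper_width: 0.0756
position: [0.5996, 0.0116, 0.2422]
ft_force: [0.3, -0.0, 0.3]
gripper_width: 0.0871
position: [0.4337, 0.0969, 0.2385]
ft_force: [0.0, -1.2, -0.7]
gripper_width: 0.0871
plug top [0.5678 0.3121 0.0707] 99
knob (array([596.7,  10.6]), array([17.8, 23.6]), 20.2, 108) [0.5955 0.0096 0.1207] 0.12691531169182724
plug top [0.5687 0.3122 0.0706] 101
knob (array([596.2,  10.6]), array([17.6, 24.3]), 24.7, 103) [0.5993 0.0115 0.1208] 0.1258295763683742
```

View pics/s8.png

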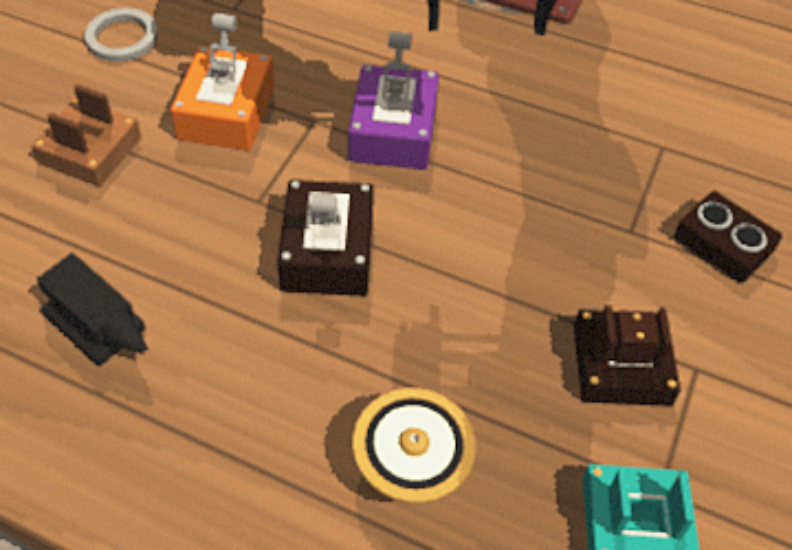

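The bat leans to +x at crop (325,210). Its knob is 28.1 mm past the hinge (28.5 expected let in) and at the start height. The plug is home at (633,330) and the bystanders are untouched. Handing in.

```bash
python3 -c "
from station import r
print(r.close_job(), r.get_state()['t'])"
```

```text
the job is handed in; nothing more can be done
the job is handed in; nothing more can be done
```

The job is done and handed in at about 28 s of the 66 s allowed; the interface gave no verdict.

**What I did:** I took the plug from the oak holder across its y faces and stood it on the bench, let go. I then took it again across its x faces and pressed it home in the brown bakelite socket with about 20 N. After that I pulled the brown toggle's bat out 12 mm, swung it over the crest, let it back in, released it and backed the arm clear.

**Last checks:**
- **Plug:** its top is at z 0.0706 m (0.070 expected when home), within about 1 mm of the socket axis.
- **Bat:** the knob is 28.1 mm on the +x side of the hinge, against 28.5 mm for a bat leaning fully over and let in. Its height is within about 1 mm of the start.
- **Bystanders:** the driver, anvil weight, clamp ring and button panel look unmoved in the last picture. I did not measure them.
- **Limits:** the highest wrist reading I printed was about 23 N, and the robot was touching nothing at the end.

No check failed. The only disagreements were 1–2 mm between the two cameras and arm readings up to about 3 mm off before it settled, which I corrected before acting.

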